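# Third hand at the tacking jig

### The job

Swing the jig's red clamp arm fully open, then lay the square steel tube flat on the jig's base plate, lengthwise and centred on the copper bar, and push its end squarely against the bar until the orange pointer stands in the green zone of the scale, never ramming the bar against its back stop. Finish while still holding the tube there with the gripper, steady, for the welder to tack it: do not let go. Leave the pipe stub, the magnet and the wrench where they lie.

Things in the scene. Friction and masses are not known exactly. Their poses are not given: they have to be found in the camera images.
- jig: Fixed jig. Origin under its base plate; +x is the push direction (away from the robot, to the copper bar), +y left. Aluminium plate 12 mm thick, x -150 to 150, y -90 to 140 mm; the tube lies on its top with its length along x at y = 0. Bar face at x = 50 at rest; blue spring housing behind (x 106 to 140, y -60 to 60, top z = 60). Clamp post, diameter 36, at x = 10, y = 110 mm.
- pointer (a point): Tip of the orange pointer that rides on the bar, 52 mm above the table, over a fixed black scale block (jig x 40 to 105, y -85 to -60, up to z = 46 mm) with zones white (at rest), green, red (too far) along the push direction; green is 14 mm long.
- backing_bar (a joint): Travel of the sprung copper backing bar along the jig's +x (m): 0 at rest, grows as it is pushed; back stop at 0.035. Spring of 0.5 N per mm from 0. The orange pointer rides on the bar: it is in the green zone from 0.012 to 0.026 (6 to 13 N).
- bar_face (a point): Centre of the copper bar's front face (moves with the bar). The face is 90 mm wide (jig y) and 40 mm high (z 16 to 56 mm above the table), a dark line marks its centre.
- clamp_arm (a joint): Angle of the red clamp arm about its upright hinge (rad): 0 = shut, lying along the jig's -y with its rubber-footed spindle where the tube must go; grows clockwise seen from above as it swings towards the robot; 1.75 = fully open (stop), about along the jig's -x. Stiff hinge: stays where left, takes about 1 N at the knob.
- clamp_knob (a point): On the axis of the black round knob on the clamp arm's end, 84 mm above the table and 110 mm from the hinge axis. Knob: diameter 24 mm, upright, 66 to 100 mm above the table; the arm (18 mm wide, z 58 to 68 mm) is under it, and a thin spindle under the arm down to z = 20 mm.
- clamp_hinge (a point): On the upright hinge axis of the clamp arm, 84 mm above the table (the red hub below it ends at 70 mm).
- tube: Loose bright steel square tube, 40 x 40 mm, 100 mm long, open ends, about 0.34 kg, lying on the table. Origin at the centre of its underside; x along its length, z up.
- pipe_stub: Bystander: copper-coloured pipe ring standing on end, diameter 60, height 50 mm; origin at the centre of its underside.
- weld_magnet: Bystander: red square welding magnet lying flat, 60 x 60 x 18 mm; origin at the centre of its underside.
- wrench: Bystander: steel wrench 170 mm long lying flat to the left of the jig; origin at its middle.
Mind the look-alikes: they are no part of the job. There is more than one size of the tube; the job needs the smallest.

How it is judged:
By the outcome, as a careful person would: the job done as asked, in the order asked, and still so for the second after the job is handed in, while the arm keeps its last pose, push and grip.
It also fails if it takes over 70 s, if anything falls off the work surface, if the arm or the gripper's body presses on something with over 40 N, if the wrist force passes 120 N, or if a joint passes its speed limit or range.

### The arm

A 7-joint arm with a two-finger parallel gripper is mounted at the origin on the work surface. World frame = base frame: x ahead of the robot, y to its left, z up, the work surface at z = 0. Lengths are in m, angles in rad, forces in N, time in s.
With the tool pointing down it reaches from about 0.4 to 0.875 m from the base axis. Payload 19.3 kg.
Tool frame: the origin (TCP) lies at the centre of the arm's flange, where the gripper is bolted on; the fingertips stand 173 mm ahead of it and the grasp point (between the pads) lies 155 mm ahead of it (bot.grip_point_offset is the distance from the TCP to the grasp point, in m); z points along the fingers, x is the direction in which the jaws open and shut, and the axes are right-handed (so a half turn about z gives the same grasp; the last joint's range is limited). The gripper opens to 85 mm and grips with 20 to 120 N. Pads are 22 mm wide; open, the fingers measure 114 mm over their backs; the gripper's body (76 mm by 85 mm) begins 54 mm behind the grasp point. The pads swing forward as they close: fully open they stand 13 mm farther back than shut.
Start: joints at [1.04, 0.521, -0.036, 1.599, 0.021, 1.021, -0.113], TCP at [0.278, -0.56, 0.405] pointing down, gripper open.
Joint ranges: [-2.91, 2.91], [-0.3, 2.13], [-1.5, 1.42], [0.17, 2.43], [-1.26, 4.41], [0.16, 1.93], [-2.52, 2.52]. Speed limits (rad/s): [1.89, 1.89, 2.39, 2.39, 3.01, 3.01, 3.01].

### API

Orientations are given as [roll, pitch, yaw] about the fixed x, y, z axes, in that order (R = Rz(yaw) Ry(pitch) Rx(roll)).
In Python, from workcell import bot gives the robot as it stands.
- The arm moves only by the tool step_arm, never from a script. Its argument "plan" is a list that holds one entry, the list of rows, each a list of 4 numbers: the shift along the world's x, y, z in cm, then the turn about the world's z in rad. A call has 1 to 12 rows; each row is the pose to reach, as a shift and turn from the pose measured when the call began; what a row does not reach only later rows make up. A row lasts 1/12 s, in which the tool goes at most 41.7 mm and 7.16 degrees, less where a joint would pass 70% of its speed; a pose out of reach is approached as far as the arm can. A call with a gripper value outside its range is refused whole. "jaw" is the closure, from 0 (fully open) to 1 (shut), set as the call begins (left out, the last holds). The fingers move at their own pace and stop on an object; "force" is the grip in N (left out, the last holds). Time passes only in rows, so rows that repeat a pose let the fingers close. It gives the time, the measured TCP pose, the force and the opening at its end, in the units of the state.
- bot.observe(): the state, without advancing time (a new reading comes with each control period).
- bot.grab_frame(name): name is "side" or "top" or "wrist"; returns a dict with "pixels" (420x560x3 uint8, blue, green, red), "mtx" (3x3 intrinsics, pixels), "k1" (the pictures are not rectified: a ray, as slopes to the right and down, at radius r is drawn at 1 + k1 r^2 times it, then the intrinsics apply), "R" (3x3) and "t" (3): a world point X has camera coordinates R X + t. Camera axes: x right, y down, z forward; pixel columns grow to the right and rows downward; lengths in m; the calibration is good to about 2 mm. A picture is of the moment at which its call begins. There is no depth.
- bot.job_done(): hands the job in, once; it reports no verdict.
The state is a dict: "clock": time; "qpos": joint angles; "qd": joint speeds; "joint_efforts": joint torques, N m; "position": TCP position; "tool_rot": TCP orientation; "force": force on the tool from outside, world axes, zero at the start; "moment": the same for the moment, N m; "grip_width": finger opening in m.
Only numpy, scipy, OpenCV 4.12 (cv2) and the standard library are available. Lean on these libraries where they do the work, as an engineer would, in place of code of your own. Each camera call takes 0.05 s, during which the arm holds its last target.

## Working session

There is one attempt and no reset: what is moved stays moved. The work goes in short steps, Python scripts to look and compute and a tool call to move; the robot and the scene stay as the last step left them, time stands still between calls to the robot, and variables do not carry over. Pictures are saved under pics/ and viewed, and the job is handed in when it is done.

Besides the shell and the picture viewer there is one more tool, called in YAML: its name, and indented under it one key for each argument. step_arm: Moves the arm, as the interface text tells. Its arguments: {"type":"object","properties":{"plan":{"type":"array"},"jaw":{"type":"number"},"force":{"type":"number"}},"required":["plan"]}

```bash
mkdir -p pics; ls
cat > h.py <<'E'
import numpy as np, cv2, pickle
from workcell import bot
def snap(name,fn):
    f=bot.grab_frame(name); cv2.imwrite('pics/'+fn+'.png',f['pixels']); pickle.dump(f,open('pics/'+fn+'.pkl','wb')); return f
def load(fn): return pickle.load(open('pics/'+fn+'.pkl','rb'))
def ray(f,uv):
    K=np.array(f['mtx']);k=f['k1'];R=np.array(f['R']);t=np.array(f['t'])
    uv=np.atleast_2d(np.array(uv,float))
    p=cv2.undistortPoints(uv[:,None],K,np.array([k,0,0,0.]))[:,0]
    d=np.c_[p,np.ones(len(p))]@R
    return -R.T@t,d
def onz(f,uv,z):
    c,d=ray(f,uv); s=(z-c[2])/d[:,2]; return c+d*s[:,None]
def tri(f1,u1,f2,u2):
    c1,d1=ray(f1,u1);c2,d2=ray(f2,u2);out=[]
    for a,b in zip(d1,d2):
        a=a/np.linalg.norm(a);b=b/np.linalg.norm(b)
        s=np.linalg.lstsq(np.c_[a,-b],c2-c1,rcond=None)[0]
        p,q=c1+a*s[0],c2+b*s[1]; out.append(np.r_[(p+q)/2,np.linalg.norm(p-q)])
    return np.array(out)
def proj(f,X):
    R=np.array(f['R']);t=np.array(f['t'],float)
    return cv2.projectPoints(np.atleast_2d(np.array(X,float)),cv2.Rodrigues(R)[0],t,np.array(f['mtx']),np.array([f['k1'],0,0,0.]))[0][:,0]
E
python3 - <<'E'
from h import *
s=bot.observe(); print(s); print(bot.grip_point_offset)
for n in('side','top','wrist'):
    f=snap(n,n+'0'); R=np.array(f['R']);print(n,-R.T@f['t'],R[2],f['k1'],f['mtx'][0])
E
```

```text
pics
{'clock': 0.0, 'qpos': array([ 1.03979791,  0.52201998, -0.03633373,  1.59999649,  0.02117147,
        1.02111069, -0.11281713]), 'qd': array([-0.00106975, -0.00095729,  0.00046237, -0.00144701,  0.00047801,
       -0.00138888, -0.00052345]), 'joint_efforts': array([ 4.33816865e-05, -9.27108335e+01,  1.97942935e+00, -3.69940817e+01,
        1.79767463e-02,  8.03678879e-03,  6.71451161e-07]), 'position': array([ 0.27783789, -0.55969263,  0.40412595]), 'tool_rot': array([ 3.14153748e+00,  1.14950324e-03, -1.11003469e+00]), 'force': array([-0.01401844, -0.7671486 , -0.1187014 ]), 'moment': array([-0.02202173,  0.03118903,  0.02061317]), 'grip_width': 0.0852543214307571}
0.1547
side [-0.16818445  0.68303952  1.05916395] [ 0.49478724 -0.51281514 -0.70157411] -0.07112085031704195 [473.3893484    0.         272.74367745]
top [ 0.24087027 -0.03153294  1.66253708] [ 0.15445041  0.01968168 -0.98780449] -0.04038305582725483 [497.22110099   0.         282.08963705]
wrist [ 0.34352508 -0.52788337  0.37440873] [-0.25622341 -0.12662449 -0.95828795] 0.021498236680003592 [350.12521733   0.         277.64658307]
```

View pics/side0.png

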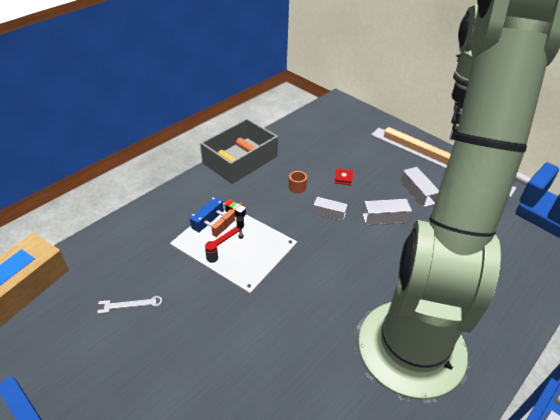

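View pics/top0.png

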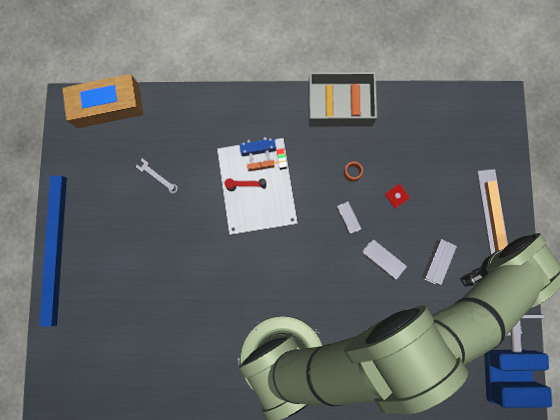

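View pics/wrist0.png

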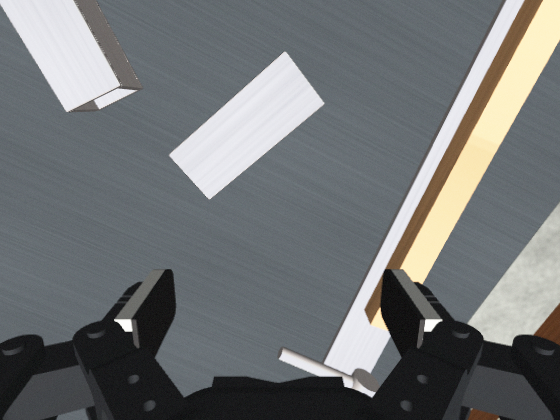

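Side view: the jig is at about (235,240), with three steel tubes at (330,208), (387,211) and (421,185). In the top view the tubes are at (349,217), (384,259) and (440,261). The one at top (349,217) looks smallest, so I'll crop and measure it.

Run:
```python
from h import *
a=load('top0')['pixels'][130:300,205:475]; cv2.imwrite('pics/c1.png',cv2.resize(a,None,fx=2.9,fy=2.9,interpolation=cv2.INTER_CUBIC))
b=load('side0')['pixels'][155:295,165:445]; cv2.imwrite('pics/c2.png',cv2.resize(b,None,fx=2.8,fy=2.8,interpolation=cv2.INTER_CUBIC))
for n in('top0','side0'):
    f=load(n);h=cv2.cvtColor(f['pixels'],cv2.COLOR_BGR2HSV)
    m=((h[...,2]>135)&(h[...,1]<45)).astype(np.uint8)*255
    for c in cv2.findContours(m,cv2.RETR_EXTERNAL,cv2.CHAIN_APPROX_SIMPLE)[0]:
        if 150<cv2.contourArea(c)<9000:
            r=cv2.minAreaRect(c); bx=cv2.boxPoints(r); print(n,np.round(r[0]),np.round(r[1],1),r[2],np.round(onz(f,[r[0]],.04),3))
```

```text
top0 [ 12. 390.] [57. 24.] 90.0 [[-0.109  0.865  0.04 ]]
top0 [517. 336.] [30.  8.] 90.0 [[ 0.073 -0.748  0.04 ]]
top0 [287. 329.] [66.9 22. ] 13.760785102844238 [[ 0.095 -0.018  0.04 ]]
top0 [ 13. 339.] [26.1 65.5] 3.468229293823242 [[0.054 0.872 0.04 ]]
top0 [540. 354.] [131.  37.] 90.0 [[ 0.018 -0.821  0.04 ]]
top0 [384. 259.] [44.5 16.9] 38.65980529785156 [[ 0.319 -0.33   0.04 ]]
top0 [441. 262.] [17.3 44.2] 21.801406860351562 [[ 0.307 -0.514  0.04 ]]
top0 [349. 217.] [31.3 12.5] 64.53665161132812 [[ 0.454 -0.218  0.04 ]]
top0 [492. 211.] [83.6 17.3] 81.25383758544922 [[ 0.476 -0.692  0.04 ]]
top0 [547. 209.] [90.8 26.5] 85.76361083984375 [[ 0.48  -0.874  0.04 ]]
top0 [157. 177.] [46.9 10.9] 38.65980911254883 [[0.591 0.422 0.04 ]]
top0 [ 16. 234.] [ 37.2 154.3] 3.945185899734497 [[0.397 0.891 0.04 ]]
top0 [256. 186.] [87.4 69.2] 80.86982727050781 [[0.559 0.088 0.04 ]]
top0 [543. 107.] [19.7 46.2] 50.194427490234375 [[ 0.835 -0.889  0.04 ]]
side0 [538. 377.] [ 20.6 111. ] 32.137245178222656 [[-0.271 -0.119  0.04 ]]
side0 [409. 354.] [118.8  78.7] 24.92847442626953 [[-0.016  0.044 
[... 228 characters left out ...]
de0 [447. 254.] [70.9 57.3] 9.81929874420166 [[ 0.085 -0.305  0.04 ]]
side0 [233. 242.] [107.9  69.1] 31.390270233154297 [[0.547 0.104 0.04 ]]
side0 [386. 206.] [20.7 48.5] 76.55138397216797 [[ 0.325 -0.339  0.04 ]]
side0 [331. 204.] [33.9 14.9] 24.145544052124023 [[ 0.451 -0.222  0.04 ]]
side0 [423. 184.] [44.9 20.7] 59.534454345703125 [[ 0.301 -0.52   0.04 ]]
side0 [477. 188.] [38.8 87.8] 19.98310661315918 [[ 0.162 -0.633  0.04 ]]
side0 [410. 146.] [82.3 10.7] 23.96249008178711 [[ 0.447 -0.668  0.04 ]]
side0 [538. 122.] [146.  43.] 90.0 [[ 0.178 -1.194  0.04 ]]
side0 [513.  78.] [ 36.1 125.1] 14.03624439239502 [[ 0.406 -1.467  0.04 ]]
side0 [38. 12.] [23. 75.] 90.0 [[ 2.62  -0.263  0.04 ]]
```

View pics/c1.png

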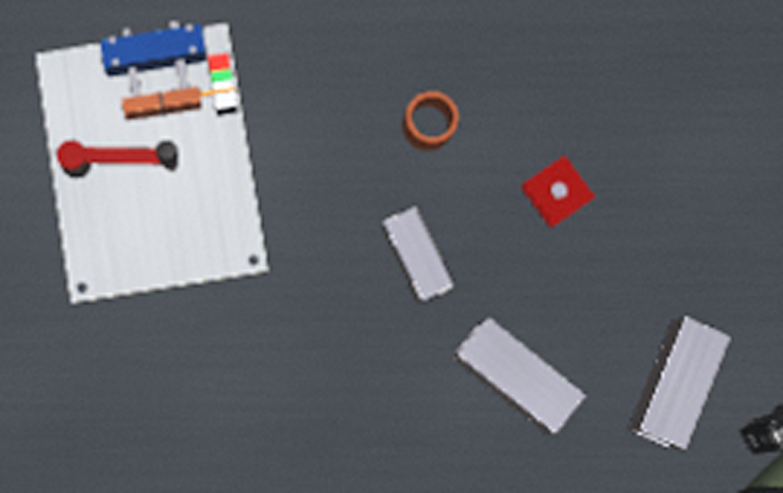

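View pics/c2.png

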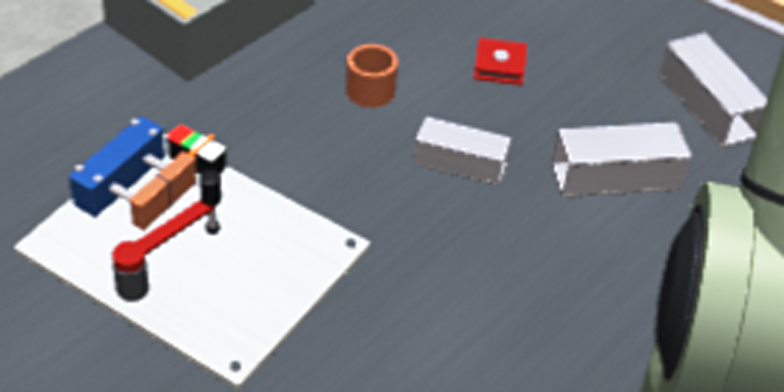

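The candidates in the top view are (349,217), about 102x41 mm, and (384,259) and (440,261), both about 145x56 mm. The one at (349,217) matches 100x40, and the crops confirm it's the smallest. Next I'll fit the jig pose.

Run:
```python
from h import *
def fit(P,Q): # Q=R P + t
    a=P-P.mean(0);b=Q-Q.mean(0);th=np.arctan2((a[:,0]*b[:,1]-a[:,1]*b[:,0]).sum(),(a*b).sum())
    R=np.array([[np.cos(th),-np.sin(th)],[np.sin(th),np.cos(th)]]);t=Q.mean(0)-R@P.mean(0)
    return th,R,t,np.linalg.norm(P@R.T+t-Q,axis=1)
loc=np.array([[.15,.14],[.15,-.09],[-.15,-.09],[-.15,.14]])
T=load('top0');S=load('side0')
def cr(c,x0,y0,k): return (np.array(c)+.5)/k+[x0,y0]-.5
# plate corners by polygon on masks
for n,f in(('top',T),('side',S)):
    h=cv2.cvtColor(f['pixels'],cv2.COLOR_BGR2HSV)
    m=((h[...,2]>120)&(h[...,1]<45)).astype(np.uint8)*255
    c=[c for c in cv2.findContours(m,cv2.RETR_EXTERNAL,cv2.CHAIN_APPROX_NONE)[0] if cv2.pointPolygonTest(c,(256,210) if n=='top' else (245,265),False)>0][0]
    print(n,cv2.approxPolyDP(cv2.convexHull(c),3,True)[:,0].tolist())
tc=cr([[37,52],[229,24],[268,270],[73,302]],205,130,2.9)
Q=onz(T,tc,.012)[:,:2]; th,R,t,e=fit(loc,Q);print('top',th,t,e)
sc=cr([[15,246],[370,243],[238,385]],165,155,2.8)
Q=onz(S,sc,.012)[:,:2]; th2,R2,t2,e=fit(loc[[0,2,3]],Q);print('side',th2,t2,e)
k=tri(T,cr([[167,152],[71,150]],205,130,2.9),S,cr([[210,168],[127,250]],165,155,2.8));print('knob,hub',k)
for R_,t_ in((R,t),(R2,t2)):print('local',(k[:,:2]-t_)@R_)
p=R@np.array([.01,.11])+t;print('hinge pred',p,'bar face',R@[.05,0]+t)
```

```text
top [[283, 138], [297, 223], [229, 234], [217, 148]]
side [[297, 241], [250, 292], [169, 243], [188, 226], [224, 206], [266, 222]]
top 0.15816785400934305 [0.57133993 0.06223826] [0.00065162 0.00184651 0.00177743 0.00141281]
side 0.15498564481540744 [0.57045976 0.06167653] [0.00069468 0.00085298 0.00018174]
knob,hub [[0.55715847 0.06349104 0.11665831 0.00322151]
 [0.56627766 0.17281145 0.07178936 0.00265662]]
local [[-0.01380711  0.00347085]
 [ 0.01241722  0.10999032]]
local [[-0.01286175  0.00384602]
 [ 0.01302348  0.1104484 ]]
hinge pred [0.56388909 0.17244028] bar face [0.6207158  0.07011372]
```

step_arm:
  plan:
    - [[1, 2.2, 0, 0.04], [2.5, 5.5, 0, 0.1], [4, 9, 0, 0.16], [5.5, 12.5, 0, 0.22], [7, 16, 0, 0.28], [8.5, 19.5, 0, 0.34], [10, 23, 0, 0.4], [11.5, 26, 0, 0.46], [13, 29.5, 0, 0.52], [14.5, 33, 0, 0.57], [16, 36, 0, 0.62], [17.5, 39, 0, 0.67]]
  jaw: 0.5

```text
clock: 1.15
position: [0.4532, -0.1679, 0.4044]
tool_rot: [3.141, 0.001, -0.437]
force: [-0.8, -0.3, 0.1]
grip_width: 0.0427
```

step_arm:
  plan:
    - [[1.2, 2.8, 0, 0.05], [2.5, 5.8, 0, 0.1], [4, 8.8, 0, 0.15], [5.3, 11.8, 0, 0.2], [6.6, 14.6, 0, 0.25], [8, 17.5, 0, 0.3], [9.3, 20.3, 0, 0.34], [10.5, 23, 0, 0.384], [10.5, 23, 0, 0.384]]

```text
clock: 1.9
position: [0.5592, 0.0675, 0.4042]
tool_rot: [-3.139, 0.0, -0.045]
force: [-1.1, 0.5, -0.6]
grip_width: 0.0427
```

Run:
```python
from h import *
f=snap('wrist','w1');s=bot.observe();print(s['position'],s['tool_rot'])
R=np.array(f['R']);print(-R.T@f['t'])
print(proj(f,[[.558,.0623,.1],[.5639,.1724,.07],[.6207,.0701,.036]]))
```

```text
[0.55858583 0.06484615 0.40395717] [-3.14037697e+00  1.22982309e-03 -4.86209534e-02]
[0.56279324 0.13984356 0.37463135]
[[275.73525742 205.09384515]
 [277.01036534  63.12343641]
 [339.51552198 176.98256425]]
```

View pics/w1.png

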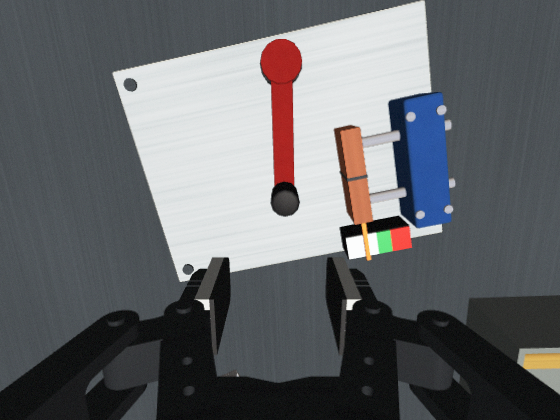

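The wrist view shows the hub at (281,62), the knob at (286,200), and the bar's centre line at about (353,178). I'll measure those, using plate corners for the jig and heights from two views.

Run:
```python
from h import *
f=load('w1');T=load('top0');S=load('side0');im=f['pixels']
h=cv2.cvtColor(im,cv2.COLOR_BGR2HSV)
m=((h[...,2]>150)&(h[...,1]<40)).astype(np.uint8)*255
# subpixel edges: fit lines to contour segments
c=max(cv2.findContours(m,cv2.RETR_EXTERNAL,cv2.CHAIN_APPROX_NONE)[0],key=cv2.contourArea)[:,0].astype(float)
def line(a,b):
    a=np.array(a,float);b=np.array(b,float);d=(b-a)/np.linalg.norm(b-a);n=np.array([-d[1],d[0]])
    s=(c-a)@d;e=abs((c-a)@n);q=c[(e<4)&(s>6)&(s<np.linalg.norm(b-a)-6)]
    return np.array([q.mean(0),np.linalg.svd(q-q.mean(0))[2][0]]),len(q)
A,B,D=(114,73),(424,1),(180,282)
l1,_=line(A,B);l2,_=line(A,D);l3,n3=line(B,(431,92))
def X(p,q): 
    s=np.linalg.solve(np.c_[p[1],-q[1]],q[0]-p[0]);return p[0]+s[0]*p[1]
px=np.array([X(l1,l2),X(l1,l3)]);W=onz(f,px,.012);print(px,W,np.linalg.norm(W[0]-W[1]))
d=W[1]-W[0];print('yaw',np.arctan2(d[1],d[0]))
P=onz(f,[l2[0]-l2[1]*60,l2[0]+l2[1]*60],.012);d=P[1]-P[0];print('yaw2',np.arctan2(d[1],d[0])+np.pi/2)
# knob and hub
red=(((h[...,0]<8)|(h[...,0]>172))&(h[...,1]>150)&(h[...,2]>60)).astype(np.uint8)*255
cc=max(cv2.findContours(red[:,:330],cv2.RETR_EXTERNAL,cv2.CHAIN_APPROX_NONE)[0],key=cv2.contourArea);top=cc[:,0][cc[:,0,1]<60].astype(np.float32)
print('hub',cv2.minEnclosingCircle(top))
hub=onz(f,[cv2.minEnclosingCircle(top)[0]],.07);print(hub)
kc=onz(f,[[286,202]],.1);print('knob',kc)
cv2.imwrite('pics/c3.png',cv2.resize(im[130:270,230:430],None,fx=4,fy=4,interpolation=cv2.INTER_CUBIC))
```

```text
[[1.12411802e+02 7.27256284e+01]
 [4.24063514e+02 3.02340736e-01]] [[0.40563962 0.1764191  0.012     ]
 [0.70005525 0.2248314  0.012     ]] 0.29836942955087836
yaw 0.162976775407311
yaw2 0.16175086225952695
hub ((281.0, 58.0), 20.025083541870117)
[[0.56726343 0.17604142 0.07      ]]
knob [[0.56645555 0.0645434  0.1       ]]
```

View pics/c3.png

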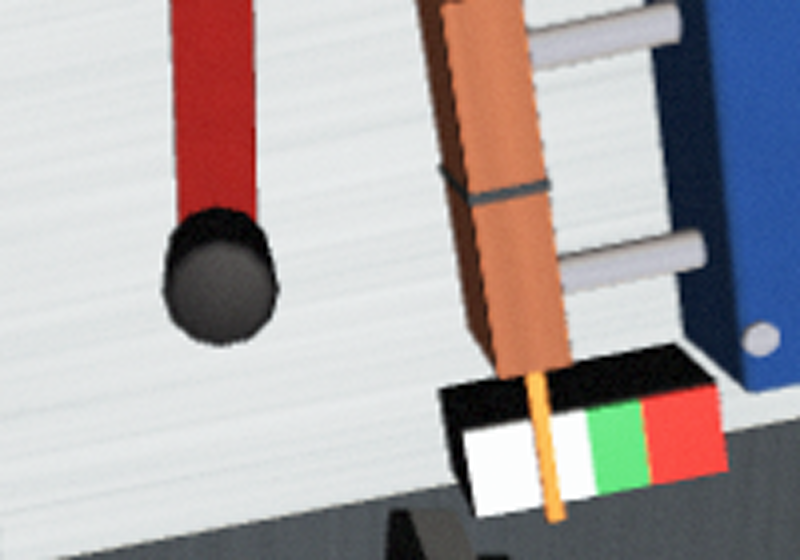

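step_arm:
  plan:
    - [[0.2, 0, -2.5, 0], [0.4, 0, -5, 0], [0.4, 0, -8, 0], [0.4, 0, -9, 0], [0.4, 0, -9, 0]]

```text
clock: 2.37
position: [0.5619, 0.0641, 0.312]
tool_rot: [-3.141, 0.005, -0.049]
force: [0.4, -0.1, -0.9]
grip_width: 0.0427
```

Run:
```python
from h import *
f=snap('wrist','w2');s=bot.observe();print(s['position'],s['tool_rot'],s['force'])
R=np.array(f['R']);print(-R.T@f['t'])
```

```text
[0.56242085 0.06442237 0.31374646] [-3.14077218e+00  2.94016496e-03 -4.92156792e-02] [0.24749204 0.49384728 0.34425806]
[0.56561416 0.1363728  0.28216642]
```

View pics/w2.png

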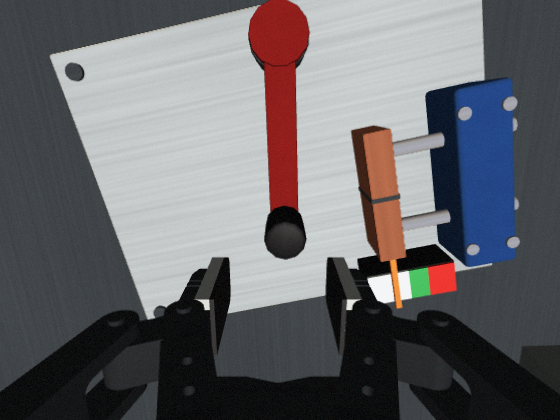

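Run:
```python
from h import *
f=load('w2');g=load('w1');T=load('top0')
print(tri(f,[[286,239],[279,33],[363,199]],g,[[285.2,203],[281,62],[347.5,179.5]]))
print(onz(f,[[286,239]],.1),onz(f,[[279,33]],.07), onz(T,[[262.2,182]],.1))
```

```text
[[ 5.65943246e-01  6.16367790e-02  9.24759148e-02  1.75693063e-04]
 [ 5.67112047e-01  1.72227701e-01  7.79892233e-02  1.68134449e-04]
 [ 6.35145924e-01  5.69026172e-02 -7.15796149e-03  4.16068644e-03]]
[[0.56601429 0.06459392 0.1       ]] [[0.56725759 0.17363958 0.07      ]] [[0.55953173 0.06369604 0.1       ]]
```

step_arm:
  plan:
    - [[0.2, 0, -2, 0], [0.36, 0, -4, 0], [0.36, 0, -6, 0], [0.36, 0, -7, 0], [0.36, 0, -7, 0], [0.36, 0, -7, 0]]

```text
clock: 2.92
position: [0.5664, 0.0644, 0.2449]
tool_rot: [-3.141, 0.002, -0.049]
force: [0.7, 0.6, -0.4]
grip_width: 0.0426
```

step_arm:
  plan:
    - [[0, 0, 0, 0], [0, 0, 0, 0], [0, 0, 0, 0]]
  jaw: 0.65
  force: 20

```text
clock: 3.17
position: [0.5667, 0.0644, 0.2461]
tool_rot: [-3.14, 0.0, -0.05]
force: [0.3, 0.7, -0.1]
grip_width: 0.0298
```

Run:
```python
from h import *
f=snap('wrist','w3');s=bot.observe();print(s['position'],s['tool_rot'],s['force'],s['grip_width'])
H=np.array([.5672,.173]);p=s['position'][:2];y=s['tool_rot'][2]
for k in range(1,25):
    b=.011+1.62*k/24;q=H+.11*np.array([-np.sin(b),-np.cos(b)])-p
    print([round(q[0]*100,1),round(q[1]*100,1),0,round(-b-y,2)],end=',')
```

```text
[0.56662279 0.06437469 0.24580153] [-3.14059388e+00  8.64354959e-04 -4.96901648e-02] [0.10612616 0.18650369 0.30224797] 0.029985641854758847
[np.float64(-0.8), np.float64(-0.1), 0, np.float64(-0.03)],[np.float64(-1.5), np.float64(-0.0), 0, np.float64(-0.1)],[np.float64(-2.3), np.float64(0.1), 0, np.float64(-0.16)],[np.float64(-3.0), np.float64(0.3), 0, np.float64(-0.23)],[np.float64(-3.7), np.float64(0.5), 0, np.float64(-0.3)],[np.float64(-4.4), np.float64(0.8), 0, np.float64(-0.37)],[np.float64(-5.1), np.float64(1.1), 0, np.float64(-0.43)],[np.float64(-5.7), np.float64(1.5), 0, np.float64(-0.5)],[np.float64(-6.3), np.float64(1.9), 0, np.float64(-0.57)],[np.float64(-6.9), np.float64(2.4), 0, np.float64(-0.64)],[np.float64(-7.5), np.float64(2.8), 0, np.float64(-0.7)],[np.float64(-8.0), np.float64(3.4), 0, np.float64(-0.77)],[np.float64(-8.5), np.float64(3.9), 0, np.float64(-0.84)],[np.float64(-8.9), np.float64(4.5), 0, np.float64(-0.91)],[np.float64(-9.3), np.float64(5.1), 0, np.float64(-0.97)],[np.float64(-9.7), np.float64(5.8), 0, np.float64(-1.04)],[np.float64(-10.0), np.float64(6.5), 0, np.float64(-1.11)],[np.float64(-10.3), np.float64(7.1), 0, np.float64(-1.18)],[np.float64(-10.5), np.float64(7.9), 0, np.float64(-1.24)],[np.float64(-10.7), np.float64(8.6), 0, np.float64(-1.31)],[np.float64(-10.8), np.float64(9.3), 0, np.float64(-1.38)],[np.float64(-10.9), np.float64(10.0), 0, np.float64(-1.45)],[np.float64(-10.9), np.float64(10.8), 0, np.float64(-1.51)],[np.float64(-10.9), np.float64(11.5), 0, np.float64(-1.58)],
```

View pics/w3.png

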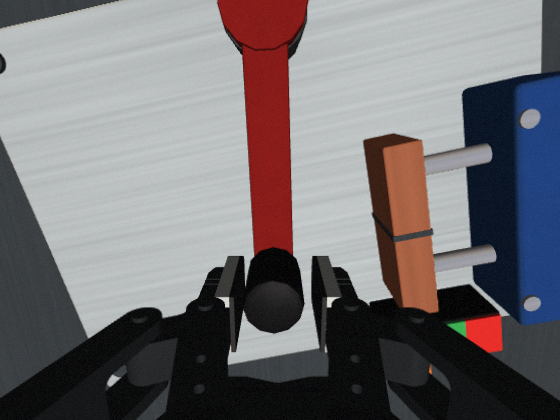

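The knob at (273,300) sits between the pads (columns 240 and 315) with clear space either side. I'll swing along the arc.

step_arm:
  plan:
    - [[-0.8, 0, 0, -0.03], [-1.5, 0, 0, -0.1], [-2.3, 0.1, 0, -0.16], [-3, 0.3, 0, -0.23], [-3.7, 0.5, 0, -0.3], [-4.4, 0.8, 0, -0.37], [-5.1, 1.1, 0, -0.43], [-5.7, 1.5, 0, -0.5], [-6.3, 1.9, 0, -0.57], [-6.9, 2.4, 0, -0.64], [-7.5, 2.8, 0, -0.7], [-8, 3.4, 0, -0.77]]

```text
clock: 4.22
position: [0.4864, 0.0983, 0.2462]
tool_rot: [-3.14, 0.001, -0.823]
force: [0.5, 0.5, -0.8]
grip_width: 0.0296
```

step_arm:
  plan:
    - [[-0.5, 0.5, 0, -0.07], [-0.9, 1.1, 0, -0.14], [-1.3, 1.7, 0, -0.2], [-1.7, 2.4, 0, -0.27], [-2, 3.1, 0, -0.34], [-2.3, 3.7, 0, -0.41], [-2.5, 4.5, 0, -0.47], [-2.7, 5.2, 0, -0.54], [-2.8, 5.9, 0, -0.61], [-2.9, 6.6, 0, -0.68], [-2.9, 7.4, 0, -0.74], [-2.9, 8, 0, -0.8]]

```text
clock: 5.22
position: [0.4573, 0.179, 0.2465]
tool_rot: [-3.14, 0.001, -1.625]
force: [-0.6, -0.5, -0.4]
grip_width: 0.0298
```

Run:
```python
from h import *
s=bot.observe();print(s['position'],s['tool_rot'],s['force'])
f=snap('wrist','w4');f=snap('side','s4')
f=snap('top','t4');cv2.imwrite('pics/c4.png',cv2.resize(load('t4')['pixels'][120:260,190:330],None,fx=4,fy=4))
```

```text
[0.45729527 0.17902522 0.24652721] [-3.14005691e+00  1.01697987e-03 -1.62544404e+00] [-0.58474384 -0.53802483 -0.41724775]
```

View pics/w4.png

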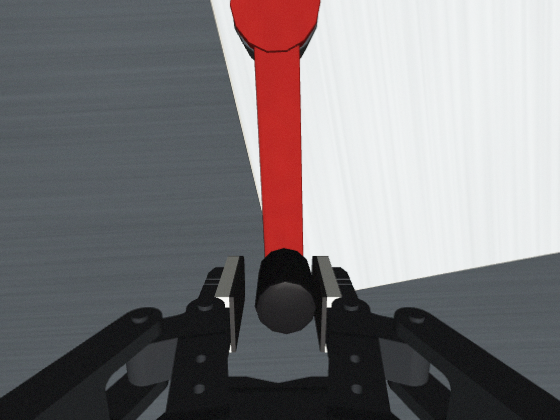

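View pics/c4.png

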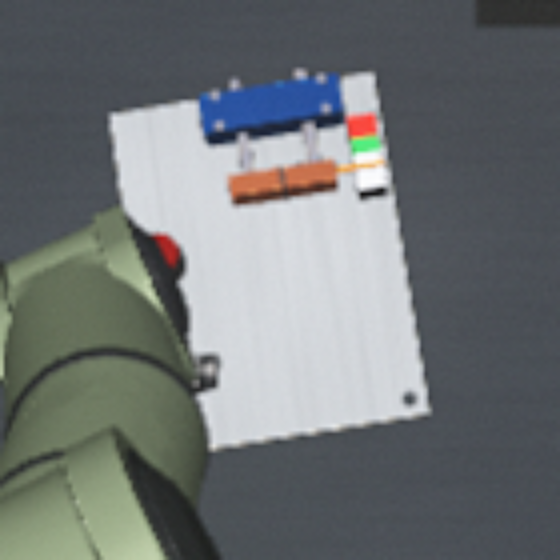

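step_arm:
  plan:
    - [[0, 0.3, 0, 0], [0, 0.6, 0, 0], [0, 0.6, 0, 0]]

```text
clock: 5.62
position: [0.4576, 0.1808, 0.2463]
tool_rot: [-3.141, -0.005, -1.625]
force: [2.0, -29.8, 5.8]
grip_width: 0.03
```

Run:
```python
from h import *
s=bot.observe();print(s['position'],s['force'])
```

```text
[0.45760121 0.18079423 0.24633525] [  2.03914131 -29.79844516   5.75142533]
```

step_arm:
  plan:
    - [[0, -0.2, 0, 0], [0, -0.2, 0, 0], [0, -0.2, 2, 0], [0, -0.2, 4.5, 0], [0, -0.5, 7.5, 0], [0, -2, 10.5, 0.03], [0, -5, 13, 0.06], [0, -8.5, 15, 0.1], [0, -12, 15.5, 0.14], [0, -15.5, 15.5, 0.18], [0, -19, 15.5, 0.22], [0, -22.5, 15.5, 0.26]]

```text
clock: 6.62
position: [0.4573, -0.0455, 0.4019]
tool_rot: [-3.14, -0.005, -1.361]
force: [0.6, 0.3, -0.0]
grip_width: 0.0295
```

step_arm:
  plan:
    - [[0, -3.5, 0, 0.04], [0, -7, 0, 0.08], [0, -10.5, 0, 0.12], [-0.2, -13.5, 0, 0.15], [-0.4, -16, 0, 0.18], [-0.4, -17.5, 0, 0.18], [-0.4, -17.5, 0, 0.18], [-0.4, -17.5, 0, 0.18]]
  jaw: 0

```text
clock: 7.28
position: [0.4533, -0.2207, 0.4019]
tool_rot: [-3.139, -0.005, -1.182]
force: [-1.0, 0.1, -0.3]
grip_width: 0.0855
```

Run:
```python
from h import *
f=snap('wrist','w5');s=bot.observe();print(s['clock'],s['position'],s['tool_rot'],s['force'],s['grip_width'])
f=snap('top','t5');cv2.imwrite('pics/c5.png',cv2.resize(f['pixels'][120:260,190:390],None,fx=4,fy=4,interpolation=cv2.INTER_CUBIC))
```

```text
7.3333 [ 0.4534681  -0.2199235   0.40191554] [-3.13939956 -0.00426168 -1.18080643] [ 0.24202702  0.35622059 -1.08996805] 0.08535575991339624
```

View pics/w5.png

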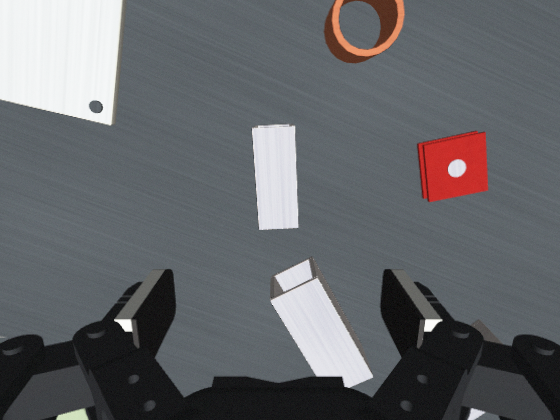

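View pics/c5.png

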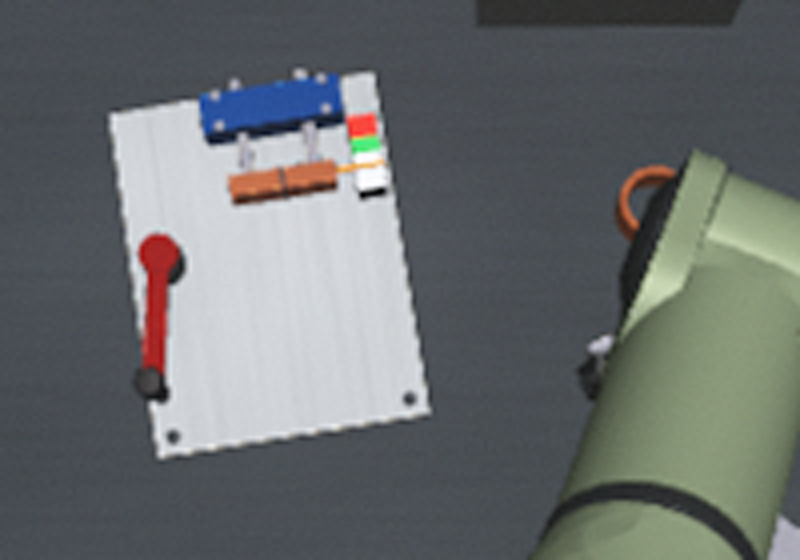

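The clamp now reads fully open: hub at (158,252) and knob at (150,382) in the top crop, and the hinge pushed back with 30 N at its stop. In the wrist view the small tube's top face spans (252,126) to (298,228), next to a visibly larger tube at (320,320).

```bash
cat > tube.py <<'E'
from h import *
def quad(f,pt,thr=165):
    g=cv2.cvtColor(f['pixels'],cv2.COLOR_BGR2HSV)
    m=((g[...,2]>thr)&(g[...,1]<45)).astype(np.uint8)*255
    m=cv2.morphologyEx(m,cv2.MORPH_OPEN,np.ones((3,3)))
    for c in cv2.findContours(m,cv2.RETR_EXTERNAL,cv2.CHAIN_APPROX_NONE)[0]:
        if cv2.pointPolygonTest(c,pt,False)>0: return c,cv2.minAreaRect(c)
def pose(f,pt,z):
    c,r=quad(f,pt); W=onz(f,c[:,0],z)[:,:2]
    rr=cv2.minAreaRect((W*1000).astype(np.float32)); b=cv2.boxPoints(rr); e=[b[1]-b[0],b[2]-b[1]]; e=max(e,key=np.linalg.norm)
    return r[0],rr,(np.arctan2(e[1],e[0])+np.pi/2)%np.pi-np.pi/2
E
python3 - <<'E'
from tube import *
f=load('w5');T=load('top0');S=load('side0')
for z in(.036,.04,.044):print(pose(f,(275,177),z))
c=pose(f,(275,177),.04)[0];ct=quad(T,(349,217))[1][0];cs=quad(S,(331,204))[1][0]
print(ct,cs,tri(f,[c],T,[ct]),tri(f,[c],S,[cs]),tri(T,[ct],S,[cs]))
E
```

```text
((275.2781066894531, 176.5611114501953), ((457.803955078125, -219.38467407226562), (102.85230255126953, 40.17244338989258), 25.215883255004883), np.float32(0.4401003))
((275.2781066894531, 176.5611114501953), ((458.55902099609375, -219.08047485351562), (101.62904357910156, 39.694679260253906), 25.21587562561035), np.float32(0.4401003))
((275.2781066894531, 176.5611114501953), ((459.3141784667969, -218.77622985839844), (100.40576934814453, 39.21687698364258), 25.215864181518555), np.float32(0.44009984))
(348.5916442871094, 217.19345092773438) (330.08819580078125, 204.14706420898438) [[ 0.45668754 -0.21983506  0.01944079  0.00073806]] [[ 0.4577537  -0.22034996  0.03768304  0.00631063]] [[ 0.45300024 -0.21778262  0.04325737  0.00120588]]
```

step_arm:
  plan:
    - [[0.1, 0, -3, 0.03], [0.3, 0, -6, 0.05], [0.3, 0, -9, 0.05], [0.3, 0, -11, 0.05], [0.3, 0, -11, 0.05], [0.3, 0, -11, 0.05]]

```text
clock: 7.88
position: [0.4568, -0.2188, 0.2919]
tool_rot: [-3.14, -0.003, -1.129]
force: [0.0, 0.4, 0.4]
grip_width: 0.0855
```

Run:
```python
from tube import *
f=snap('wrist','w6');s=bot.observe();print(s['position'],s['tool_rot'])
print(quad(f,(275,190)));
for z in (.036,.04):print(pose(f,(275,190),z))
```

```text
[ 0.45700641 -0.21908393  0.29285136] [-3.13892832 -0.00444983 -1.1290644 ]
(array([[[255, 138]],

       [[255, 139]],

       [[255, 140]],

       [[255, 141]],

       [[255, 142]],

       [[254, 143]],

       [[253, 143]],

       [[252, 143]],

       [[251, 143]],

       [[250, 143]],

       [[249, 143]],

       [[248, 143]],

       [[247, 143]],

       [[246, 143]],

       [[246, 144]],

       [[246, 145]],

       [[246, 146]],

       [[246, 147]],

       [[246, 148]],

       [[246, 149]],

       [[246, 150]],

       [[246, 151]],

       [[246, 152]],

       [[246, 153]],

       [[246, 154]],

       [[246, 155]],

       [[246, 156]],

       [[246, 157]],

       [[246, 158]],

       [[246, 159]],

       [[246, 160]],

       [[246, 161]],

       [[246, 162]],

       [[246, 163]],

       [[246, 164]],

       [[246, 165]],

       [[246, 166]],

       [[246, 167]],

       [[246, 168]],

       [[246, 169]],

       [[246, 170]],

       [[246, 171]],

       [[246, 172]],

       [[246, 173]],

       [[246, 174]],

       [[246, 175]],

       [[24
[... 7618 characters left out ...]
]],

       [[271, 138]],

       [[270, 138]],

       [[269, 138]],

       [[268, 138]],

       [[267, 138]],

       [[266, 138]],

       [[265, 138]],

       [[264, 138]],

       [[263, 138]],

       [[262, 138]],

       [[261, 138]],

       [[260, 138]],

       [[259, 138]],

       [[258, 138]],

       [[257, 138]],

       [[256, 138]]], dtype=int32), ((277.0, 212.0), (148.0, 62.0), 90.0))
((277.0, 212.0), ((457.89239501953125, -219.47019958496094), (104.86686706542969, 40.60755157470703), 25.240097045898438), np.float32(0.4405228))
((277.0, 212.0), ((459.0457763671875, -218.91851806640625), (103.01263427734375, 39.889564514160156), 25.24011993408203), np.float32(0.4405235))
```

View pics/w6.png

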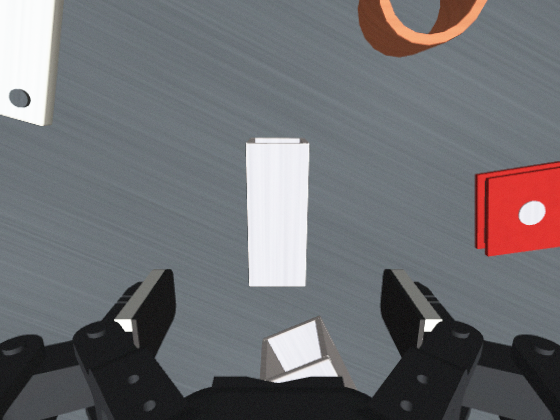

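The tube is centred at (277,214), between pads at columns 172 and 384, and its edges run straight up the picture. Going down to grasp.

step_arm:
  plan:
    - [[-0.1, -0.1, -3, 0], [-0.1, -0.1, -6, 0], [-0.1, -0.1, -9, 0], [-0.1, -0.1, -11, 0], [-0.1, -0.1, -11.5, 0], [-0.1, -0.1, -11.5, 0], [-0.1, -0.1, -11.5, 0]]

```text
clock: 8.52
position: [0.4567, -0.2203, 0.1795]
tool_rot: [-3.138, -0.006, -1.129]
force: [0.3, 0.5, -0.3]
grip_width: 0.0855
```

step_arm:
  plan:
    - [[0, 0, 0, 0], [0, 0, 0, 0], [0, 0, 0, 0], [0, 0, 0, 0], [0, 0, 0, 0], [0, 0, 0, 0]]
  jaw: 1
  force: 60

```text
clock: 9.02
position: [0.4569, -0.2203, 0.1804]
tool_rot: [-3.137, -0.006, -1.129]
force: [-2.6, 1.9, 18.8]
grip_width: 0.0394
```

Run:
```python
from h import *
f=snap('wrist','w7');s=bot.observe();print(s['clock'],s['position'],s['tool_rot'],s['force'],s['grip_width'])
```

```text
9.0667 [ 0.45690672 -0.2202692   0.18040757] [-3.13675198 -0.00631993 -1.12904717] [-2.72062955  3.1217477  18.99031865] 0.03961862022058232
```

View pics/w7.png

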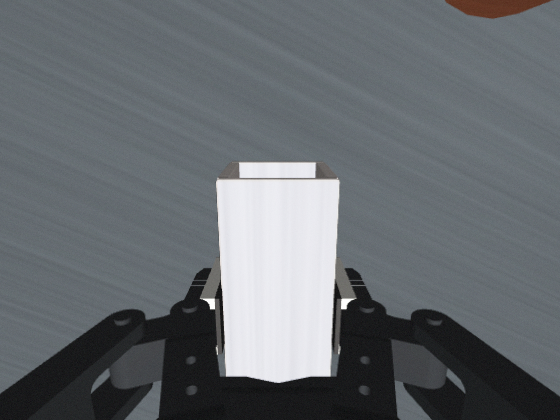

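step_arm:
  plan:
    - [[0, 0, 2, 0], [0, 0, 5, 0], [0.3, 1, 8, 0], [1, 3, 9, -0.03], [2, 6, 9, -0.06], [3, 9.5, 9, -0.1], [4, 13, 9, -0.14], [5, 16.5, 9, -0.18], [6.2, 20, 9, -0.22], [7.4, 23.5, 9, -0.25], [8.4, 26.5, 8, -0.28], [8.9, 27.8, 7, -0.28]]

```text
clock: 10.07
position: [0.5467, 0.0626, 0.2504]
tool_rot: [-3.135, -0.005, -1.406]
force: [0.1, 1.3, -4.0]
grip_width: 0.0391
```

step_arm:
  plan:
    - [[0, 0, 0, 0], [0, 0, 0, 0]]

```text
clock: 10.23
position: [0.5463, 0.0635, 0.2498]
tool_rot: [-3.137, -0.004, -1.404]
force: [-0.4, 0.3, -3.2]
grip_width: 0.0395
```

Run:
```python
from h import *
g=load('w7');E=onz(g,[[217,180],[278,179.5],[339,180]],.04);print('tube front in w7',E)
p=np.array([.4569,-.2203]);d=np.array([np.cos(.4415),np.sin(.4415)]);n=np.array([-d[1],d[0]]);print((E[:,:2]-p)@np.c_[d,n])
f=snap('wrist','w8');s=bot.observe();print(s['clock'],s['position'],s['tool_rot'],s['force'],s['grip_width'])
snap('side','s8')
```

```text
tube front in w7 [[ 0.49487471 -0.18254349  0.04      ]
 [ 0.50341285 -0.20021814  0.04      ]
 [ 0.51166269 -0.21807877  0.04      ]]
[[ 0.05046659  0.01790966]
 [ 0.05063371 -0.00171851]
 [ 0.05046071 -0.02139164]]
10.2833 [0.54632112 0.06206749 0.25031357] [-3.13603606 -0.00497771 -1.40591147] [ 0.32584501 -0.40131456 -3.29004723] 0.03886774187036038
```

View pics/w8.png

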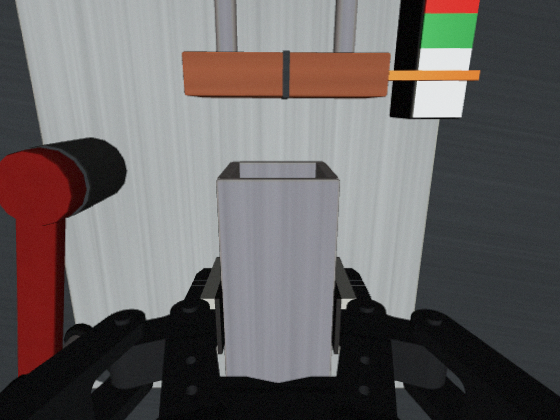

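View pics/s8.png

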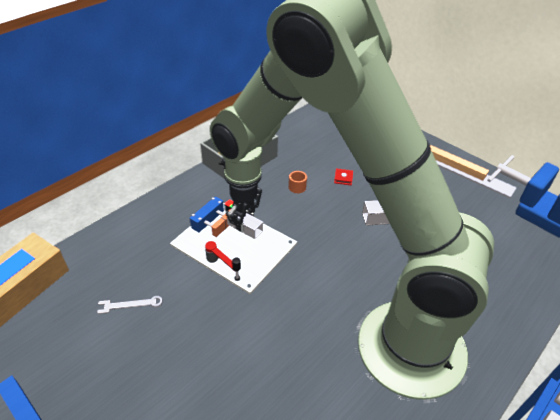

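The tube is held level in front of the bar. The bar's centre line is at (286,75) against the tube centre at (278,180), and the clamp is well clear at left. Measuring the lateral and yaw errors.

```bash
cat > rel.py <<'E'
from h import *
def edges(f):
    h=cv2.cvtColor(f['pixels'],cv2.COLOR_BGR2HSV)
    cu=((h[...,0]<16)&(h[...,1]>120)&(h[...,2]>70)).astype(np.uint8)*255
    cu=cv2.morphologyEx(cu,cv2.MORPH_CLOSE,np.ones((5,9)));cu=cv2.morphologyEx(cu,cv2.MORPH_OPEN,np.ones((13,13)));cu[:, :140]=0
    c=max(cv2.findContours(cu,cv2.RETR_EXTERNAL,cv2.CHAIN_APPROX_NONE)[0],key=cv2.contourArea)[:,0]
    return c
E
python3 - <<'E'
from rel import *
f=load('w8');c=edges(f);x,y,w,hh=cv2.boundingRect(c);print('bar box',x,y,w,hh)
cols=np.arange(x+6,x+w-6,4);bot_=np.array([[u,c[c[:,0]==u][:,1].max()] for u in cols],float);top=np.array([[u,c[c[:,0]==u][:,1].min()] for u in cols],float)
print('slopes',np.polyfit(*bot_.T,1),np.polyfit(*top.T,1))
s=bot.observe();p=s['position'][:2];yaw=s['tool_rot'][2]+np.pi/2;d=np.array([np.cos(yaw),np.sin(yaw)]);n=np.array([-d[1],d[0]])
A=np.c_[d,n]
for z in(.016,.02): print('bar bottom front',z,(onz(f,[[x+3,y+hh],[x+w/2,y+hh],[x+w-3,y+hh]],z)[:,:2]-p)@A)
print('tube',(onz(f,[[217,180],[278,179.5],[339,180]],.11)[:,:2]-p)@A)
# plate side edges directions (rays onto z .012)
g=cv2.cvtColor(f['pixels'],cv2.COLOR_BGR2GRAY)
for (a,b) in (((20,2),(38,112)),((438,130),(416,300))):
    W=onz(f,[a,b],.012)[:,:2];e=W[0]-W[1];print('edge yaw',np.arctan2(e[1],e[0]),'tool',yaw,(W-p)@A)
im=cv2.resize(f['pixels'][30:130,160:500],None,fx=2.3,fy=2.3,interpolation=cv2.INTER_CUBIC);cv2.imwrite('pics/c8.png',im)
E
```

```text
bar box 183 52 206 45
slopes [8.18877551e-03 9.31968112e+01] [7.62755102e-03 5.03567602e+01]
bar bottom front 0.016 [[ 0.07852508  0.05145844]
 [ 0.07884767 -0.00392356]
 [ 0.07896565 -0.05939174]]
bar bottom front 0.02 [[ 0.07843064  0.05048226]
 [ 0.07874692 -0.00381606]
 [ 0.0788626  -0.05819888]]
tube [[ 0.05110967  0.02042465]
 [ 0.05134326  0.00088899]
 [ 0.05123857 -0.01867748]]
edge yaw 0.1327726709844202 tool 0.16356226802840212 [[0.12442999 0.1346154 ]
 [0.06969943 0.13630107]]
edge yaw 0.16395678572508918 tool 0.16356226802840212 [[ 0.0608914  -0.09235297]
 [-0.05023332 -0.09239681]]
```

View pics/c8.png

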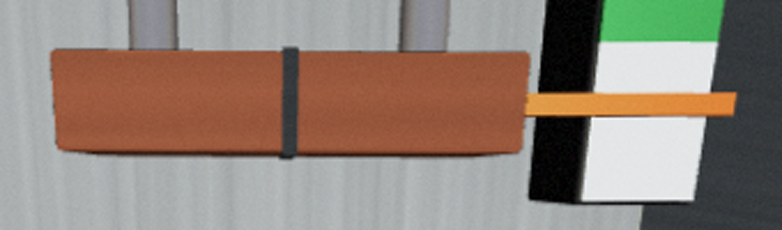

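Run:
```python
from rel import *
f=load('w8');s=bot.observe();p=s['position'][:2];yaw=s['tool_rot'][2]+np.pi/2;d=np.array([np.cos(yaw),np.sin(yaw)]);n=np.array([-d[1],d[0]])
A=np.c_[d,n];k=2.3
q=np.array([[57,150],[289,154],[523,152],[52,50],[291,48],[529,53]])/k+[160,30]
print((onz(f,q,.056)[:,:2]-p)@A)
```

```text
[[ 0.07832888  0.04218129]
 [ 0.077858   -0.00269311]
 [ 0.07832131 -0.04804518]
 [ 0.09601014  0.04179433]
 [ 0.09666042 -0.00286106]
 [ 0.09588366 -0.04745744]]
```

step_arm:
  plan:
    - [[0.05, -0.3, -1.5, -0.008], [0.05, -0.3, -3, -0.008], [0.05, -0.3, -4.5, -0.008], [0.05, -0.3, -5.3, -0.008], [0.05, -0.3, -5.3, -0.008], [0.05, -0.3, -5.3, -0.008]]

```text
clock: 10.83
position: [0.5469, 0.0574, 0.198]
tool_rot: [-3.136, -0.005, -1.417]
force: [-0.2, -0.1, -2.9]
grip_width: 0.0393
```

Run:
```python
from h import *
for i in range(3):
    s=bot.observe();print(s['clock'],s['position'],s['tool_rot'],s['force'])
f=snap('wrist','w9');s=bot.observe();print(s['clock'],s['position'],s['tool_rot'],s['force'])
cv2.imwrite('pics/c9.png',cv2.resize(f['pixels'][0:220,160:500],None,fx=2.3,fy=2.3,interpolation=cv2.INTER_CUBIC))
```

```text
10.8333 [0.5468878  0.05735318 0.19803248] [-3.13577266 -0.00539741 -1.4165566 ] [-0.17724354 -0.14628124 -2.87557508]
10.8333 [0.5468878  0.05735318 0.19803248] [-3.13577266 -0.00539741 -1.4165566 ] [-0.17724354 -0.14628124 -2.87557508]
10.8333 [0.5468878  0.05735318 0.19803248] [-3.13577266 -0.00539741 -1.4165566 ] [-0.17724354 -0.14628124 -2.87557508]
10.8833 [0.54706276 0.05765061 0.1983887 ] [-3.13496561 -0.00529622 -1.41621538] [ 0.02269581 -0.32123813 -2.71847785]
```

View pics/c9.png

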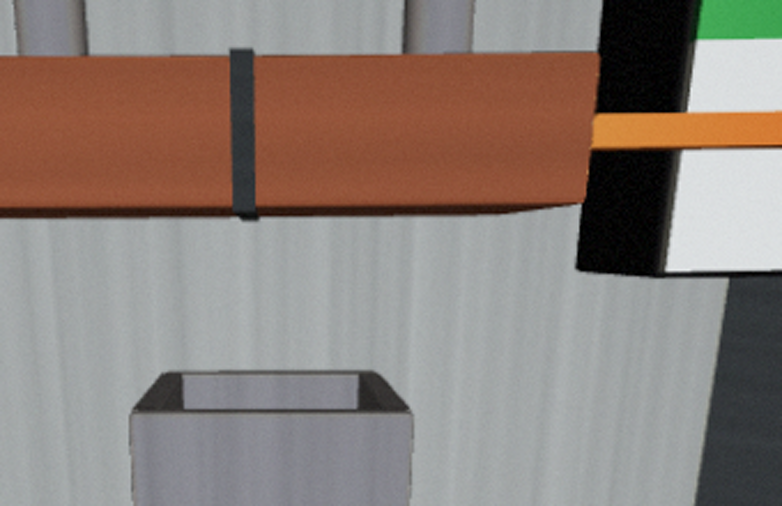

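```bash
cat > lat.py <<'E'
from rel import *
def rel(f,bars,tubes,tz,yaw):
    d=np.array([np.cos(yaw),np.sin(yaw)]);A=np.c_[d,[-d[1],d[0]]]
    B=onz(f,bars,.056)[:,:2]@A;T=onz(f,tubes,tz)[:,:2]@A
    print('bar-tube',(B[:,None]-T[None]).mean((0,1)),'bar ang',np.arctan2(B[0,0]-B[-1,0],B[0,1]-B[-1,1]) ,'tube ang',np.arctan2(T[0,0]-T[-1,0],T[0,1]-T[-1,1]),'w',T[0,1]-T[-1,1])
E
python3 - <<'E'
from lat import *
f=load('w9')
c=lambda q:(np.array(q)+.5)/2.3+[160,0]-.5
yaw=-1.4164+np.pi/2
rel(f,c([[243,206]]),c([[131,411],[413,412]]),.0576,yaw)
rel(f,c([[1,208],[583,204]]),c([[131,411],[413,412]]),.0576,yaw)
rel(load('w8'),np.array([[57,151],[523,152]])/2.3+[160,30],[[217.5,180],[338.5,180]],.11,-1.405+np.pi/2)
d=np.array([np.cos(.16),np.sin(.16)]);print(d)
E
```

```text
bar-tube [0.02725555 0.00387342] bar ang 0.0 tube ang 0.0038795455758596944 w 0.03947809580904058
bar-tube [ 0.02716766 -0.00262576] bar ang -0.00713549654822083 tube ang 0.0038795455758596944 w 0.03947809580904058
bar-tube [ 0.02705067 -0.00385945] bar ang 0.00028684166332931967 tube ang -0.0010622636015773272 w 0.038782216449018005
[0.98722728 0.15931821]
```

step_arm:
  plan:
    - [[-0.05, 0.17, -0.1, 0.006], [-0.05, 0.33, -0.3, 0.011], [-0.05, 0.33, -0.4, 0.011], [-0.05, 0.33, -0.4, 0.011], [-0.05, 0.33, -0.4, 0.011]]

```text
clock: 11.3
position: [0.5466, 0.061, 0.1945]
tool_rot: [-3.135, -0.005, -1.405]
force: [1.3, -0.2, -2.7]
grip_width: 0.0394
```

Run:
```python
from h import *
f=snap('wrist','w10');s=bot.observe();print(s['clock'],s['position'],s['tool_rot'],s['force'])
cv2.imwrite('pics/c10.png',cv2.resize(f['pixels'][0:220,160:500],None,fx=2.3,fy=2.3,interpolation=cv2.INTER_CUBIC))
```

```text
11.35 [0.54657981 0.06092634 0.19444653] [-3.13490968 -0.00537061 -1.40520604] [ 0.4549225   0.00999021 -2.86157192]
```

View pics/c10.png

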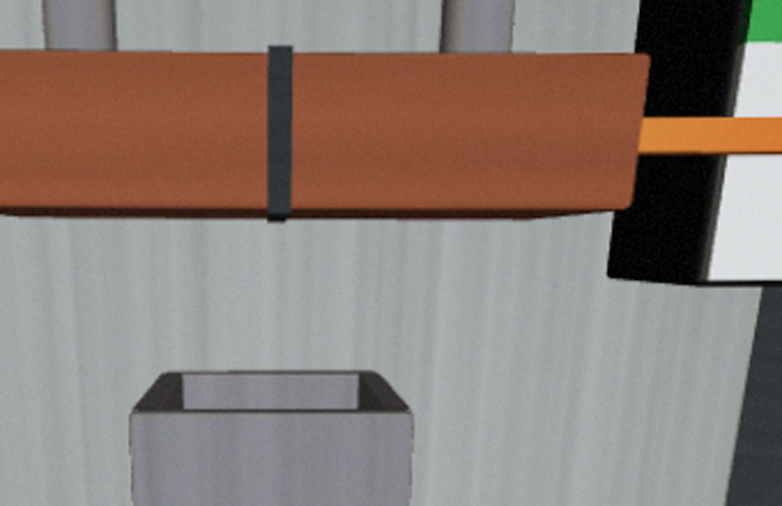

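Run:
```python
from lat import *
f=load('w10')
c=lambda q:(np.array(q)+.5)/2.3+[160,0]-.5
yaw=-1.405+np.pi/2
rel(f,c([[280,207]]),c([[131,411],[412,412]]),.054,yaw)
rel(f,c([[1,206],[600,210]]),c([[131,411],[412,412]]),.054,yaw)
```

```text
bar-tube [ 0.02699862 -0.0010315 ] bar ang 0.0 tube ang 0.0037961979953291917 w 0.039370868811717606
bar-tube [ 0.02678231 -0.00372695] bar ang 0.005719207490506325 tube ang 0.0037961979953291917 w 0.039370868811717606
```

step_arm:
  plan:
    - [[0.01, -0.1, -0.1, 0], [0.01, -0.1, -0.25, 0], [0.01, -0.1, -0.25, 0], [0.01, -0.1, -0.25, 0]]

```text
clock: 11.68
position: [0.5468, 0.0597, 0.1925]
tool_rot: [-3.134, -0.005, -1.405]
force: [-2.5, 0.2, 11.0]
grip_width: 0.0391
```

step_arm:
  plan:
    - [[0.3, 0.05, 0.03, 0], [0.7, 0.11, 0.03, 0], [1.1, 0.18, 0.03, 0], [1.5, 0.24, 0.03, 0], [1.9, 0.31, 0.03, 0], [2.2, 0.36, 0.03, 0], [2.4, 0.39, 0.03, 0], [2.4, 0.39, 0.03, 0]]

```text
clock: 12.35
position: [0.5712, 0.0637, 0.1927]
tool_rot: [-3.134, -0.005, -1.405]
force: [-0.4, 0.0, -3.1]
grip_width: 0.0393
```

Run:
```python
from h import *
f=snap('wrist','w11');s=bot.observe();print(s['clock'],s['position'],s['tool_rot'],s['force'])
cv2.imwrite('pics/c11.png',cv2.resize(f['pixels'][0:220,160:500],None,fx=2.3,fy=2.3,interpolation=cv2.INTER_CUBIC))
```

```text
12.4 [0.57086678 0.0636478  0.19263143] [-3.13459028 -0.00539032 -1.40537375] [ 0.07921287 -0.38526434 -4.01498734]
```

View pics/c11.png

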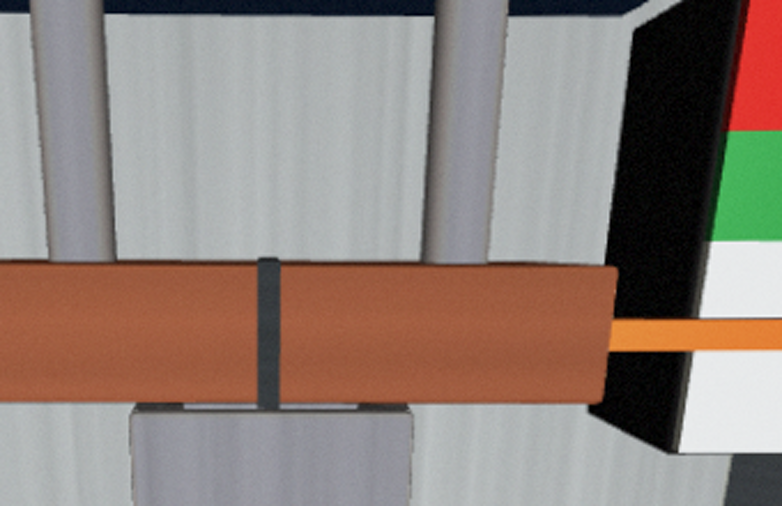

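step_arm:
  plan:
    - [[0.1, 0.05, -0.06, 0], [0.3, 0.09, -0.06, 0], [0.5, 0.12, -0.06, 0], [0.7, 0.15, -0.06, 0], [0.9, 0.18, -0.06, 0], [1.1, 0.21, -0.06, 0], [1.3, 0.25, -0.06, 0], [1.5, 0.28, -0.06, 0], [1.7, 0.31, -0.06, 0], [1.8, 0.33, -0.06, 0], [1.8, 0.33, -0.06, 0], [1.8, 0.33, -0.06, 0]]

```text
clock: 13.4
position: [0.587, 0.0664, 0.1924]
tool_rot: [-3.14, -0.005, -1.406]
force: [-21.3, -1.9, 26.7]
grip_width: 0.0393
```

Run:
```python
from h import *
f=snap('wrist','w12');s=bot.observe();print(s['clock'],s['position'],s['tool_rot'],s['force'],s['grip_width'])
cv2.imwrite('pics/c12.png',cv2.resize(f['pixels'][0:220,160:500],None,fx=2.3,fy=2.3,interpolation=cv2.INTER_CUBIC))
```

```text
13.45 [0.5869783  0.06633318 0.19246324] [-3.13993199 -0.0049652  -1.40599401] [-22.66544048  -3.07030993  25.09906094] 0.039422890486188224
```

View pics/c12.png

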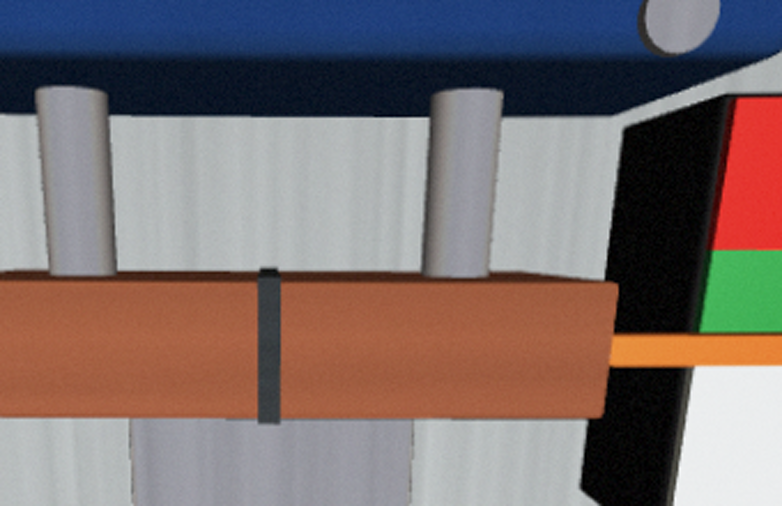

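The pointer has just reached the white/green border, at about (700,350) in the crop. The tube is flush with the bar and centred on its line. I'll ease the downward press, firm up the grip, and push about 8 mm more.

step_arm:
  plan:
    - [[0, 0, 0.05, 0], [0, 0, 0.08, 0], [0, 0, 0.08, 0], [0, 0, 0.08, 0]]
  force: 100
  jaw: 1

```text
clock: 13.78
position: [0.586, 0.0662, 0.1929]
tool_rot: [3.14, -0.005, -1.406]
force: [-5.7, -0.5, -1.5]
grip_width: 0.0388
```

step_arm:
  plan:
    - [[0.15, 0.02, -0.03, 0], [0.3, 0.05, -0.03, 0], [0.45, 0.07, -0.03, 0], [0.6, 0.1, -0.03, 0], [0.75, 0.12, -0.03, 0], [0.85, 0.14, -0.03, 0], [0.9, 0.14, -0.03, 0], [0.9, 0.14, -0.03, 0], [0.9, 0.14, -0.03, 0]]

```text
clock: 14.53
position: [0.5934, 0.0673, 0.1927]
tool_rot: [3.136, -0.004, -1.406]
force: [-18.5, -1.3, 15.9]
grip_width: 0.0384
```

Run:
```python
from h import *
f=snap('wrist','w13');s=bot.observe();print(s['clock'],s['position'],s['tool_rot'],s['force'],s['grip_width'],s['qd'].round(3))
cv2.imwrite('pics/c13.png',cv2.resize(f['pixels'][0:220,160:500],None,fx=2.3,fy=2.3,interpolation=cv2.INTER_CUBIC))
```

```text
14.5833 [0.5934052  0.06730675 0.19270746] [ 3.13609569 -0.00430833 -1.40645571] [-18.29142518  -0.94137124  15.63316986] 0.03902855429765022 [ 0.     0.     0.    -0.     0.001  0.002  0.002]
```

View pics/c13.png

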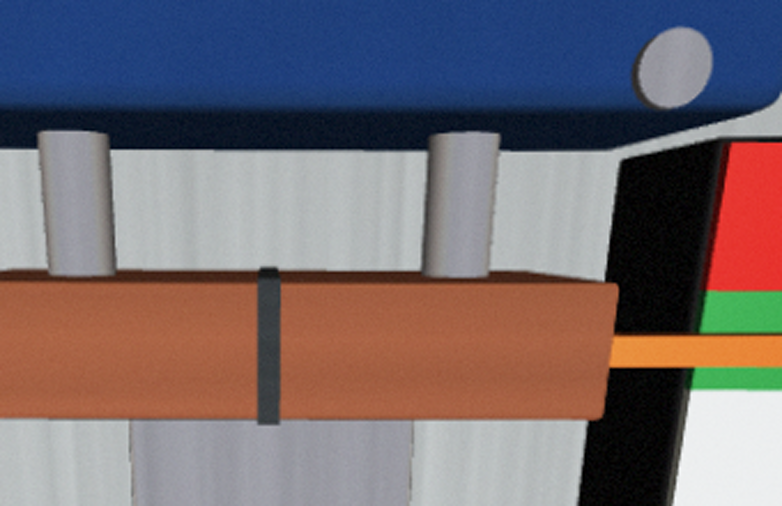

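step_arm:
  plan:
    - [[0.1, 0.02, 0.02, 0], [0.1, 0.02, 0.02, 0], [0.1, 0.02, 0.02, 0], [0.1, 0.02, 0.02, 0], [0.1, 0.02, 0.02, 0], [0.1, 0.02, 0.02, 0]]

```text
clock: 15.08
position: [0.5934, 0.0673, 0.193]
tool_rot: [3.133, -0.004, -1.407]
force: [-10.3, -0.6, 7.3]
grip_width: 0.0387
```

Run:
```python
from h import *
f=snap('wrist','w14');g=snap('side','s14');t=snap('top','t14');s=bot.observe();print(s['clock'],s['position'],s['tool_rot'],s['force'],s['grip_width'],s['qd'].round(3))
a=cv2.resize(f['pixels'][0:220,160:500],None,fx=1.7,fy=1.7,interpolation=cv2.INTER_CUBIC)
b=cv2.resize(g['pixels'][180:300,160:310],None,fx=3,fy=3,interpolation=cv2.INTER_CUBIC)[:,:400]
cv2.imwrite('pics/c14.png',a);cv2.imwrite('pics/c15.png',np.hstack([cv2.resize(g['pixels'][190:300,165:305],None,fx=2.8,fy=2.8,interpolation=cv2.INTER_CUBIC),cv2.resize(t['pixels'][130:240,205:345],None,fx=2.8,fy=2.8,interpolation=cv2.INTER_CUBIC)]))
```

```text
15.2333 [0.59340652 0.06728881 0.19294757] [ 3.13344077 -0.00400996 -1.40667002] [-11.09614232  -0.53965105   7.27430354] 0.038767546061205076 [ 0.001 -0.001 -0.001  0.    -0.     0.001  0.   ]
```

View pics/c14.png

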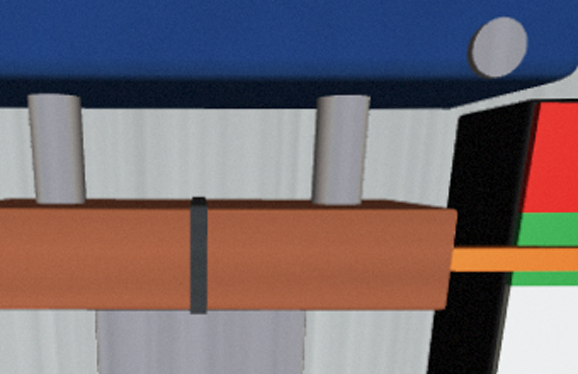

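View pics/c15.png

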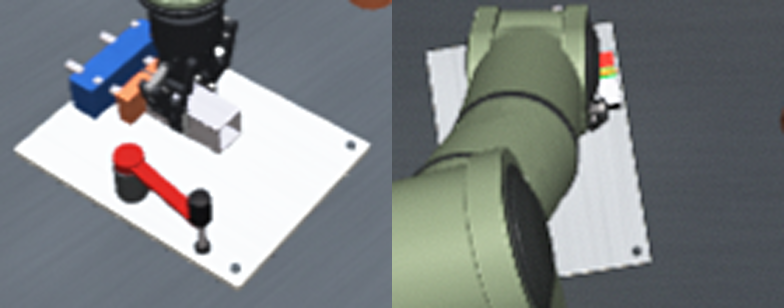

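Run:
```python
from h import *
s=bot.observe();print(s['clock'],s['force'],s['qd'].round(4),s['grip_width'])
print(bot.job_done())
```

```text
15.2333 [-11.09614232  -0.53965105   7.27430354] [ 0.0011 -0.0011 -0.0008  0.0002 -0.0003  0.0012  0.0001] 0.038767546061205076
the job is handed in; nothing more can be done
None
```

I swung the red clamp fully open, gripped the smallest tube, laid it on the base plate and pushed its end against the copper bar. I handed the job in at 15.2 s with the gripper still holding it there.

**Last checks that agreed:**
- **Clamp:** it pushed back with about 30 N at its stop, and later side and top pictures show it still open.
- **Pointer:** it stands inside the green zone, a little toward the white side. That puts bar travel at roughly 18 mm of the 35 mm before the back stop.
- **Centring and squareness:** the tube is within about 0.5 mm of the bar's dark centre line. Just before contact it was square to the bar within about 0.003 rad.
- **Hold:** the arm was still, with a push of about 11 N and about 10 N resting on the plate. Grip was set to 100 N, with the jaws reading 39 mm.
- **Other items:** I did not touch the pipe stub, magnet or wrench.

**What disagreed or is less certain:**
- **Camera offset:** the wrist camera read jig and tube positions about 4–5 mm differently in x from the side and top cameras. I trusted the wrist view for the final alignment.
- **Tube slip:** under the first push the tube slid back about 2 mm in the grip, so I raised the grip from 60 to 100 N and pressed down less.
- **Tool tilt:** the tool tilted about 0.7° nose-down while pushing. The tube may therefore be up to about 1 mm off flat at its rear end, and I could not measure that directly.

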